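Rock the stuck tube block out of the dry-bath heater and hold it clear

ROBOT

A 6-joint arm with a two-finger parallel gripper is mounted at the origin on the work surface. World frame = base frame: x ahead of the robot, y to its left, z up, the work surface at z = 0. Lengths are in m, angles in rad, forces in N, time in s.
With the tool pointing down it reaches from about 0.35 to 0.875 m from the base axis. Payload 15.5 kg.
Tool frame: the origin (TCP) lies midway between the tips of the shut fingers; the grasp point (between the pads) lies 19 mm behind it; z points along the fingers, y is the direction in which the jaws open and shut (so a half turn about z gives the same grasp; the last joint's range is limited). The gripper opens to 85 mm and grips with 20 to 120 N. Pads are 22 mm wide; open, the fingers measure 114 mm over their backs; the gripper's body (76 mm by 85 mm) begins 54 mm behind the grasp point. The pads swing forward as they close: fully open they stand 13 mm farther back than shut.
Start: joints at [1.056, 0.494, 1.345, -0, 1.302, -0.096], TCP at [0.255, 0.571, 0.231] pointing down, gripper open.
Joint ranges: [-2.91, 2.91], [-0.82, 2.16], [0.22, 2.67], [-1.22, 4.37], [0.12, 2.79], [-3.08, 3.08]. Speed limits (rad/s): [1.89, 1.89, 2.57, 3.01, 3.01, 3.01].

INTERFACE

Orientations are given as [roll, pitch, yaw] about the fixed x, y, z axes, in that order (R = Rz(yaw) Ry(pitch) Rx(roll)).
In Python, from cell import ctrl gives the robot as it stands.
- The arm moves only by the tool move_arm, never from a script. Its argument "targets" is a list of rows, each an object of numbers: "dx", "dy", "dz": the shift along the tool's x, y, z in m; "wx", "wy", "wz": the turn, a rotation vector about the tool's x, y, z in rad; "jaw": the finger opening in m, from 0 to 0.0854. A call has 1 to 10 rows; each row is the pose to reach, as a shift and turn from the pose measured when the call began, along the tool's axes at that moment; what a row does not reach only later rows make up. A row lasts 1/12 s, in which the tool goes at most 41.7 mm and 7.16 degrees, less where a joint would pass 70% of its speed; a pose out of reach is approached as far as the arm can. A call with a gripper value outside its range is refused whole. The fingers move at their own pace and stop on an object; "force" is the grip in N (left out, the last holds). Time passes only in rows, so rows that repeat a pose let the fingers close. It gives the time, the measured TCP pose, the force and the opening at its end, in the units of the state.
- ctrl.observe(): the state, without advancing time (a new reading comes with each control period).
- ctrl.read_camera(name): name is "side" or "top"; returns (picture, depth): 400x640x3 uint8, red, green, blue; 400x640 float32, m along the optical axis (not along the pixel's ray), 0 where there is no reading.
- ctrl.camera_params(name): a dict with "fx", "fy", "cx", "cy" (pixels), "R" (3x3) and "t" (3): a world point X has camera coordinates R X + t. Camera axes: x right, y down, z forward; pixel columns grow to the right and rows downward; lengths in m; the calibration is good to about 2 mm. A picture is of the moment at which its call begins. camera_params takes no time and is no camera call.
- ctrl.sign_off(): hands the job in, once; it reports no verdict.
Trained networks look in the newest picture that a camera, given by its name, has taken for a name from the list of things; names that differ only in an ending like _2 or _b are one class to them, and where a whole thing is asked for, a point or a joint stands for the part that bears it (a point fixed in the world has none). Each returns a list of dicts, best first, with "score" (0 to 1); they miss things now and then, are a little off and sometimes report something else, mostly with a low value. They report only what shows in the picture. A call takes as long as a camera call. They do not tell look-alikes from the thing itself.
- ctrl.search_frame(label, camera): "at" ([row, column] in pixels, amid what is visible of it).
- ctrl.tip_of(label, camera): "at" ([row, column] in pixels: a listed point, or the origin of a listed thing).
The state is a dict: "clock": time; "joints": joint angles; "qvel": joint speeds; "joint_efforts": joint torques, N m; "eef_pos": TCP position; "orientation": TCP orientation; "ft_force": force on the tool from outside, world axes, zero at the start; "moment": the same for the moment, N m; "width": finger opening in m.
Only numpy, scipy, OpenCV 4.12 (cv2) and the standard library are available. Lean on these libraries where they do the work, as an engineer would, in place of code of your own. Each camera call takes 0.05 s, during which the arm holds its last target. There are 200 camera calls.

TASK

The aluminium tube block has stuck in the well of the dry-bath heater, which stands loose on the bench. Take the block by the stem on top, work it free by rocking it to the left and right several times while easing it up, never pulling so hard that the heater lifts off the bench, and finish while holding it level over its well, just clear of the heater (one to three centimetres), so that the well can be wiped. Keep hold of it at the end, and leave the heater and everything else on the bench where they are.

Things in the scene. Friction and masses are not known exactly. Their poses are not given: they have to be found in the camera images.
- heater: white dry-bath heater, 240 (x) x 200 (y) x 90 mm tall, 2.6 kg, loose on four rubber feet: a pull of some 25 N on it, besides the block's weight, lifts it. Origin: centre of its underside, on the bench; x points from the sloping grey keypad to its back, y to its left, z up. The deck is flat, 90 mm up; the well in it is centred 30 mm behind the origin (x = +30, y = 0)
- well_mouth (a point): centre of the well's mouth, level with the deck. The well is 94 (x) x 68 (y) mm and 35 mm deep: the block has 4 mm of play on its left and right, 2 mm in front and behind, so that it can be tilted about 0.1 rad to either side
- spring_line (a point): middle of the well, 22 mm above its floor, level with four leaf springs, two on its left and two on its right, that press the block with about 17 N each. Against their friction a straight pull needs 35 to 45 N besides its weight, but while the block is rocked (the gripped stem tilted left and right, about the heater's x) it comes up with little force. They let go about 22 mm up
- block: aluminium tube block, 90 (x) x 60 (y) x 55 mm tall, about 0.6 kg, on the well's floor, its top 20 mm above the deck, its axes along the heater's. Origin: centre of its underside. A round stem stands upright in the middle of its top: a steel collar, 22 mm diameter, from 55 to 60 mm above the origin, then a grip of 18 mm diameter, black to 94 mm and with a blue top to 102 mm (same diameter)
- stem_top (a point): centre of the blue top of the stem, 102 mm above the block's origin
- spare_block: spare aluminium tube block, 90 x 60 x 55 mm, six wide holes, no stem, standing on the bench. Origin: centre of its underside. To be left alone
- timer: white bench timer, 60 x 70 x 22 mm, lying on the bench. Origin: centre of its underside. To be left alone
- tube_rack: blue rack of purple-capped blood tubes, 210 x 66 mm, 82 mm tall, standing on the bench. Origin: centre of its underside. To be left alone
- mouse: black computer mouse, 105 x 62 x 35 mm. Origin: centre of its underside. To be left alone
- spray_bottle: white round bottle with a blue cap, 68 mm wide, 170 mm tall. Origin: centre of its underside. To be left alone
- pen: blue pen, 140 mm long, lying on the clipboard. Origin: centre of its underside. To be left alone
Not all that is in view belongs to the job. Leave any turquoise look-alike of the block alone.

How it is judged:
On the way, in this order (a step that is already met when the one before it is completed fails the run):
1. the block, still in its well, is rocked to the heater's left (y of stem_top in the frame of heater above 0.003 m and z of block in the frame of heater below 0.085 m), for 0.05 s.
2. the block, still in its well, is rocked back to the heater's right (y of stem_top in the frame of heater below -0.003 m and z of block in the frame of heater below 0.085 m), for 0.05 s.
At the end, for the whole second after the job is handed in: The fingers hold the block still, level within 10 degrees, its underside 4 to 45 mm above the deck, within 30 mm of the well's centre, touching neither heater nor springs; the heater stands flat within 40 mm of where it was, the other things within 30 mm (z of block in the frame of well_mouth between 0.004 and 0.045 m and horizontal distance between block and well_mouth below 0.03 m and angle between block's own z axis and vertical below 0.17 rad and contact force between block and heater below 0.2 N and contact force between the fingers and block above 3 N and linear speed of block below 0.03 m/s and height (world z) of heater below 0.003 m and angle between heater's own z axis and vertical below 0.03 rad and distance of heater from where it was at the start of the episode below 0.04 m and distance of each of spare_block, timer, tube_rack, mouse, spray_bottle, pen from where it was at the start of the episode below 0.03 m); the arm keeps its last pose, push and grip.
It fails at once if the heater is lifted off the bench (its middle more than 6 mm up) (height (world z) of heater above 0.006 m).
It fails at once if another thing on the bench is knocked away (more than 30 mm) (distance of any of spare_block, timer, tube_rack, mouse, spray_bottle, pen from where it was at the start of the episode above 0.03 m).
It also fails if it takes over 48 s, if anything falls off the work surface, if the arm or the gripper's body presses on something with over 40 N, if the wrist force passes 120 N, or if a joint passes its speed limit or range.

## Working session

There is one attempt and no reset: what is moved stays moved. The work goes in short steps, Python scripts to look and compute and a tool call to move; the robot and the scene stay as the last step left them, time stands still between calls to the robot, and variables do not carry over. Pictures are saved under pics/ and viewed, about 8 in all and at most 12, crops included, and the job is handed in when it is done.

Besides the shell and the picture viewer there is one more tool, called after "Call:" by a JSON object that holds its "name" and its "arguments", one argument or row to a line. move_arm: Moves the arm, as the interface text tells. Its arguments: {"type":"object","properties":{"targets":{"type":"array"},"force":{"type":"number"}},"required":["targets"]}

```bash
mkdir -p pics; ls; cat > h.py <<'E'
import numpy as np, cv2
from cell import ctrl
def px(cam,depth,r,c,win=2):
    p=ctrl.camera_params(cam); r=int(round(r));c=int(round(c))
    d=depth[max(0,r-win):r+win+1,max(0,c-win):c+win+1]; d=d[d>0]
    if len(d)==0: return None
    z=np.median(d); X=np.array([(c-p['cx'])/p['fx']*z,(r-p['cy'])/p['fy']*z,z])
    return np.array(p['R']).T@(X-np.array(p['t']))
def ray_at_z(cam,r,c,z):
    p=ctrl.camera_params(cam);R=np.array(p['R']);o=-R.T@np.array(p['t'])
    d=R.T@np.array([(c-p['cx'])/p['fx'],(r-p['cy'])/p['fy'],1]); return o+d*(z-o[2])/d[2]
E
python3 - <<'E'
from h import *
np.set_printoptions(precision=4,suppress=True)
print(ctrl.observe())
for cam in ("top","side"):
    im,d=ctrl.read_camera(cam); cv2.imwrite(f"pics/{cam}1.png",im[:,:,::-1]); np.save(f"{cam}_d.npy",d)
    for l in ("stem_top","well_mouth","heater","block"):
        for q in ctrl.tip_of(l,cam)[:3]:
            print(cam,l,np.round(q['at'],1),round(q['score'],2),px(cam,d,*q['at']))
E
```

```text
pics
{'clock': 0.0, 'joints': array([ 1.0555,  0.4942,  1.3462, -0.    ,  1.3025, -0.0955]), 'qvel': array([-0.0013, -0.001 ,  0.0011,  0.0006, -0.0001, -0.0014]), 'joint_efforts': array([  0.0003, -88.2185, -38.3863,  -0.0004,   0.0105,  -0.0001]), 'eef_pos': array([0.2545, 0.5704, 0.2307]), 'orientation': array([-3.1403, -0.0001,  2.7218]), 'ft_force': array([-0.1597, -0.1738,  0.62  ]), 'moment': array([-0.0293,  0.0072, -0.0301]), 'width': 0.08525329311838832}
top stem_top [167.2 329.1] 0.93 [ 0.5806 -0.0258  0.1458]
top stem_top [264.1 285.4] 0.9 [0.3334 0.0918 0.0993]
top stem_top [141.1 226.8] 0.7 [0.6704 0.2535 0.0996]
top well_mouth [169.7 329.5] 0.67 [ 0.5776 -0.0289  0.1267]
top well_mouth [174.1 331.8] 0.5 [ 0.5713 -0.0346  0.1083]
top heater [185.8 327.7] 0.93 [ 0.5411 -0.0237  0.0956]
top heater [199. 266.] 0.53 [0.5152 0.1508 0.0512]
top block [173.1 326.4] 0.82 [ 0.5739 -0.0185  0.1097]
top block [266.8 292.6] 0.7 [0.3253 0.0741 0.0554]
top block [151.6 232. ] 0.62 [0.6542 0.2507 0.0508]
side stem_top [145.7 365.4] 0.97 [ 0.7067  0.3799 -0.0037]
side stem_top [195.  279.8] 0.82 [0.3352 0.0845 0.0986]
side stem_top [200.6 362.5] 0.66 [ 0.5823 -0.0385  0.1477]
side heater [229.2 350.3] 0.84 [ 0.5327 -0.0944  0.0882]
side block [219.7 364.2] 0.68 [ 0.5844 -0.0681  0.0891]
side block [167.2 362.2] 0.68 [0.652  0.2194 0.0406]
side block [215.  284.5] 0.63 [0.3387 0.0398 0.0468]
```

View pics/top1.png

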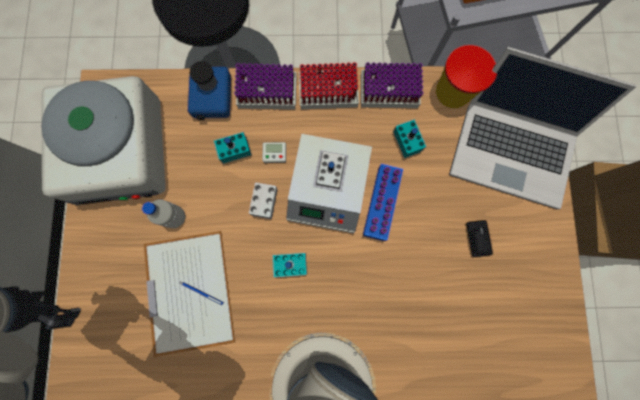

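View pics/side1.png

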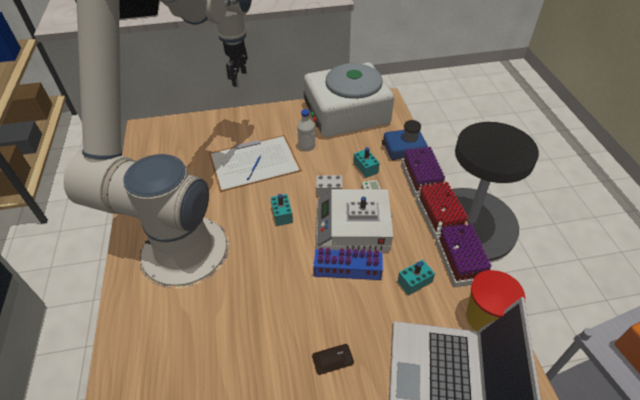

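The top view shows the heater at about (row 185, col 330), with its keypad towards the robot. The stem of the real (silver) block is at about (167, 329). The turquoise look-alikes are at (265, 290), (147, 232) and (137, 409), and the blue rack stands close on the heater's right. Next I measure the yaw and the stem from the depth cloud.

```bash
python3 - <<'E'
from h import *
np.set_printoptions(precision=4,suppress=True)
def cloud(cam):
    d=np.load(cam+"_d.npy");p=ctrl.camera_params(cam);v,u=np.mgrid[:400,:640]
    X=np.stack([(u-p['cx'])/p['fx']*d,(v-p['cy'])/p['fy']*d,d],-1)[d>0]
    return (X-np.array(p['t']))@np.array(p['R'])
for cam in("top","side"):
    P=cloud(cam); P=P[(abs(P[:,0]-.57)<.17)&(abs(P[:,1]+.03)<.16)]
    deck=P[(P[:,2]>.083)&(P[:,2]<.097)]; 
    (c,s,a)=cv2.minAreaRect((deck[:,:2]*1000).astype(np.float32)); print(cam,'deck',c,s,a,np.median(deck[:,2]))
    b=P[(P[:,2]>.104)&(P[:,2]<.117)&(np.hypot(P[:,0]-.58,P[:,1]+.03)<.08)]
    print('blk',cv2.minAreaRect((b[:,:2]*1000).astype(np.float32)),b[:,:2].mean(0),len(b))
    st=P[(P[:,2]>.125)&(np.hypot(P[:,0]-.58,P[:,1]+.03)<.05)]; print('stem',st[:,:].mean(0),st[:,2].max(),len(st))
print(ray_at_z("top",167.2,329.1,.157),ray_at_z("side",200.6,362.5,.157))
for c in("top","side"):
    p=ctrl.camera_params(c);print(c,-np.array(p['R']).T@p['t'],p['fx'])
E
```

```text
top deck (555.2137451171875, -62.83174133300781) (278.1891784667969, 228.02157592773438) 78.3331527709961 0.0888947193587217
blk ((585.474609375, -29.64455795288086), (59.88227462768555, 90.85674285888672), 78.42086029052734) [ 0.584  -0.0296] 514
stem [ 0.5824 -0.0291  0.1489] 0.1583975239378056 52
side deck (555.6351928710938, -65.94642639160156) (282.3976135253906, 226.8125457763672) 77.67838287353516 0.08818552019155533
blk ((585.4000244140625, -33.59477996826172), (66.68001556396484, 89.7267074584961), 78.67562866210938) [ 0.5841 -0.0358] 316
stem [ 0.5841 -0.0375  0.1454] 0.15987312964656314 52
[ 0.5771 -0.0258  0.157 ] [ 0.5817 -0.0453  0.157 ]
top [ 0.3281 -0.0006  1.0743] 368.26296192144144
side [ 0.2943 -0.9747  1.222 ] 462.5469236755974
```

Both cameras agree: the block is at about (0.585, -0.030) with a yaw of about -0.20, and the heights match (0.11 top, 0.158 stem top). I will grip with the jaws along the heater's y (tool yaw 2.94), so the pads carry the rocking moment. Moving above it now.

Call:
{"name": "move_arm", "arguments": {
  "targets": [
    {"dx":-0.027,"dy":-0.02,"dz":-0.003,"wz":-0.01},
    {"dx":-0.055,"dy":-0.041,"dz":-0.006,"wz":-0.02},
    {"dx":-0.082,"dy":-0.062,"dz":-0.01,"wz":-0.03},
    {"dx":-0.11,"dy":-0.083,"dz":-0.015,"wz":-0.05},
    {"dx":-0.137,"dy":-0.103,"dz":-0.02,"wz":-0.07},
    {"dx":-0.164,"dy":-0.124,"dz":-0.025,"wz":-0.09},
    {"dx":-0.191,"dy":-0.145,"dz":-0.03,"wz":-0.11},
    {"dx":-0.219,"dy":-0.165,"dz":-0.03,"wz":-0.13},
    {"dx":-0.246,"dy":-0.186,"dz":-0.03,"wz":-0.15},
    {"dx":-0.273,"dy":-0.207,"dz":-0.03,"wz":-0.17}
  ]
}}

```text
schema error: expected keys dx, dy, dz, wx, wy, wz, jaw
```

```bash
cat >> h.py <<'E'
from scipy.spatial.transform import Rotation as Ro
def go(pos,rpy):
    s=ctrl.observe();R=Ro.from_euler('xyz',s['orientation'])
    print('t',s['clock'],'pos',np.round(s['eef_pos'],4),'rpy',np.round(s['orientation'],4),'F',np.round(s['ft_force'],1),'M',np.round(s['moment'],2),'w',round(s['width'],4))
    print('d',np.round(R.inv().apply(np.array(pos)-s['eef_pos']),4),'w',np.round((R.inv()*Ro.from_euler('xyz',rpy)).as_rotvec(),4))
E
python3 -c "
from h import *
go([.585,-.030,.25],[np.pi,0,2.94])"
```

```text
t 0.5 pos [0.2547 0.5707 0.2312] rpy [-3.1415  0.      2.7218] F [0.7 0.7 0.2] M [-0.   -0.04  0.01] w 0.0854
d [-0.5464 -0.414  -0.0187] w [-1.000e-04  0.000e+00 -2.182e-01]
```

Call:
{"name": "move_arm", "arguments": {
  "targets": [
    {"dx":-0.027,"dy":-0.02,"dz":-0.003,"wx":0,"wy":0,"wz":-0.01,"jaw":0.085},
    {"dx":-0.055,"dy":-0.041,"dz":-0.006,"wx":0,"wy":0,"wz":-0.02,"jaw":0.085},
    {"dx":-0.082,"dy":-0.062,"dz":-0.01,"wx":0,"wy":0,"wz":-0.03,"jaw":0.085},
    {"dx":-0.11,"dy":-0.083,"dz":-0.015,"wx":0,"wy":0,"wz":-0.05,"jaw":0.085},
    {"dx":-0.137,"dy":-0.103,"dz":-0.02,"wx":0,"wy":0,"wz":-0.07,"jaw":0.085},
    {"dx":-0.164,"dy":-0.124,"dz":-0.025,"wx":0,"wy":0,"wz":-0.09,"jaw":0.085},
    {"dx":-0.191,"dy":-0.145,"dz":-0.03,"wx":0,"wy":0,"wz":-0.11,"jaw":0.085},
    {"dx":-0.219,"dy":-0.165,"dz":-0.03,"wx":0,"wy":0,"wz":-0.13,"jaw":0.085},
    {"dx":-0.246,"dy":-0.186,"dz":-0.03,"wx":0,"wy":0,"wz":-0.15,"jaw":0.085},
    {"dx":-0.273,"dy":-0.207,"dz":-0.03,"wx":0,"wy":0,"wz":-0.17,"jaw":0.085}
  ],
  "force": 70
}}

```text
clock: 1.33
eef_pos: [0.4203, 0.2689, 0.2616]
orientation: [3.141, 0.001, 2.893]
ft_force: [1.1, 0.9, -0.3]
width: 0.0852
```

```bash
python3 -c "
from h import *
go([.585,-.030,.25],[np.pi,0,2.94])"
```

```text
t 1.3333 pos [0.4203 0.2689 0.2616] rpy [3.1412e+00 6.0000e-04 2.8929e+00] F [ 1.1  0.9 -0.3] M [-0.01 -0.02  0.02] w 0.0852
d [-0.2332 -0.2492  0.0116] w [ 0.0004  0.0006 -0.0471]
```

Call:
{"name": "move_arm", "arguments": {
  "targets": [
    {"dx":-0.024,"dy":-0.026,"dz":0,"wx":0,"wy":0,"wz":-0.005,"jaw":0.085},
    {"dx":-0.05,"dy":-0.053,"dz":0,"wx":0,"wy":0,"wz":-0.01,"jaw":0.085},
    {"dx":-0.076,"dy":-0.081,"dz":0,"wx":0,"wy":0,"wz":-0.015,"jaw":0.085},
    {"dx":-0.102,"dy":-0.109,"dz":0,"wx":0,"wy":0,"wz":-0.02,"jaw":0.085},
    {"dx":-0.128,"dy":-0.137,"dz":0.002,"wx":0,"wy":0,"wz":-0.025,"jaw":0.085},
    {"dx":-0.154,"dy":-0.165,"dz":0.004,"wx":0,"wy":0,"wz":-0.03,"jaw":0.085},
    {"dx":-0.18,"dy":-0.193,"dz":0.006,"wx":0,"wy":0,"wz":-0.035,"jaw":0.085},
    {"dx":-0.205,"dy":-0.22,"dz":0.01,"wx":0,"wy":0,"wz":-0.04,"jaw":0.085},
    {"dx":-0.225,"dy":-0.24,"dz":0.011,"wx":0,"wy":0,"wz":-0.045,"jaw":0.085},
    {"dx":-0.233,"dy":-0.249,"dz":0.011,"wx":0,"wy":0,"wz":-0.047,"jaw":0.085}
  ]
}}

```text
clock: 2.17
eef_pos: [0.5863, -0.0331, 0.2501]
orientation: [-3.141, 0.001, 2.938]
ft_force: [0.1, 0.3, -0.3]
width: 0.0849
```

```bash
python3 - <<'E'
from h import *
im,d=ctrl.read_camera("side"); cv2.imwrite("pics/side2.png",cv2.resize(im[90:280,260:450],None,fx=3,fy=3)[:,:,::-1])
for q in ctrl.tip_of("stem_top","side")[:3]: print(q, ray_at_z("side",*q['at'],.157))
go([.585,-.030,.119],[np.pi,0,2.94])
E
```

```text
{'at': [193.1, 278.9], 'score': 0.88} [0.33068971 0.03831788 0.157     ]
{'at': [263.6, 419.0], 'score': 0.76} [ 0.67754078 -0.3048675   0.157     ]
{'at': [142.3, 364.6], 'score': 0.67} [0.65605387 0.22162693 0.157     ]
t 2.2667 pos [ 0.5855 -0.0315  0.2503] rpy [3.1414e+00 5.0000e-04 2.9376e+00] F [-0.3  0.7 -1. ] M [ 0.03 -0.04  0.02] w 0.0849
d [0.0008 0.0013 0.1313] w [ 0.0002  0.0005 -0.0024]
```

View pics/side2.png

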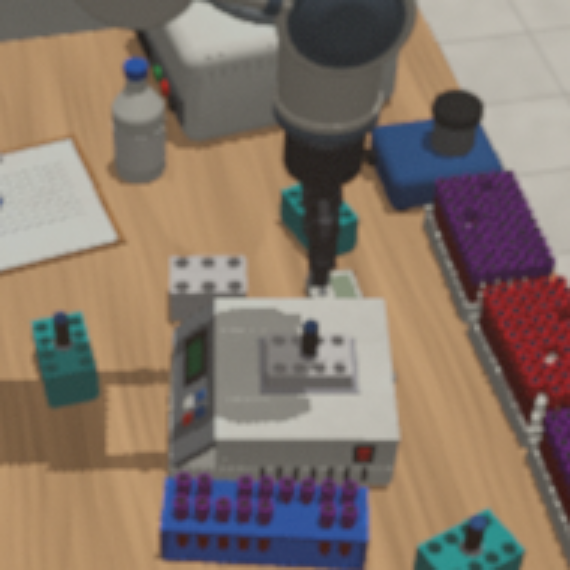

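The crop shows the gripper above the stem (crop pixel 310, 325), in line with it along the heater's x. Now I descend.

Call:
{"name": "move_arm", "arguments": {
  "targets": [
    {"dx":0,"dy":0.001,"dz":0.015,"wx":0,"wy":0,"wz":0,"jaw":0.07},
    {"dx":0,"dy":0.001,"dz":0.035,"wx":0,"wy":0,"wz":0,"jaw":0.06},
    {"dx":0,"dy":0.001,"dz":0.055,"wx":0,"wy":0,"wz":0,"jaw":0.06},
    {"dx":0,"dy":0.001,"dz":0.075,"wx":0,"wy":0,"wz":0,"jaw":0.06},
    {"dx":0,"dy":0.001,"dz":0.095,"wx":0,"wy":0,"wz":0,"jaw":0.06},
    {"dx":0,"dy":0.001,"dz":0.112,"wx":0,"wy":0,"wz":0,"jaw":0.06},
    {"dx":0,"dy":0.001,"dz":0.125,"wx":0,"wy":0,"wz":0,"jaw":0.06},
    {"dx":0,"dy":0.001,"dz":0.13,"wx":0,"wy":0,"wz":0,"jaw":0.06},
    {"dx":0,"dy":0.001,"dz":0.13,"wx":0,"wy":0,"wz":0,"jaw":0.06}
  ]
}}

```text
clock: 3.02
eef_pos: [0.5848, -0.0294, 0.1196]
orientation: [3.141, -0.001, 2.938]
ft_force: [-0.5, 0.1, -0.1]
width: 0.06
```

```bash
python3 - <<'E'
from h import *
go([.585,-.030,.119],[np.pi,0,2.94])
im,d=ctrl.read_camera("side"); cv2.imwrite("pics/side3.png",cv2.resize(im[140:270,300:430],None,fx=4.5,fy=4.5)[:,:,::-1])
E
```

```text
t 3.0167 pos [ 0.5848 -0.0294  0.1196] rpy [ 3.1413e+00 -1.4000e-03  2.9384e+00] F [-0.5  0.1 -0.1] M [-0.03  0.01  0.04] w 0.06
d [-0.0003 -0.0006  0.0006] w [ 0.0003 -0.0014 -0.0016]
```

View pics/side3.png

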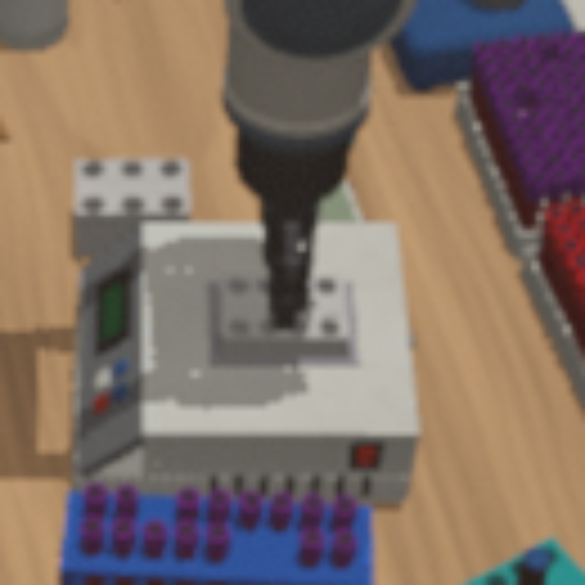

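The fingers straddle the stem over the middle of the block (crop pixel 288, 300). Closing.

Call:
{"name": "move_arm", "arguments": {
  "targets": [
    {"dx":0,"dy":0,"dz":0,"wx":0,"wy":0,"wz":0,"jaw":0.03},
    {"dx":0,"dy":0,"dz":0,"wx":0,"wy":0,"wz":0,"jaw":0.022},
    {"dx":0,"dy":0,"dz":0,"wx":0,"wy":0,"wz":0,"jaw":0.01},
    {"dx":0,"dy":0,"dz":0,"wx":0,"wy":0,"wz":0,"jaw":0.01},
    {"dx":0,"dy":0,"dz":0,"wx":0,"wy":0,"wz":0,"jaw":0.01},
    {"dx":0,"dy":0,"dz":0,"wx":0,"wy":0,"wz":0,"jaw":0.01}
  ],
  "force": 90
}}

```text
clock: 3.57
eef_pos: [0.5857, -0.0298, 0.1215]
orientation: [3.141, 0.001, 2.938]
ft_force: [-2.7, -1.7, 9.5]
width: 0.0161
```

```bash
python3 - <<'E'
from h import *
go([.585,-.030,.119],[np.pi,0,2.94])
E
```

```text
t 3.5667 pos [ 0.5857 -0.0298  0.1215] rpy [3.1415e+00 1.2000e-03 2.9383e+00] F [-2.7 -1.7  9.5] M [-0.2   0.41  0.05] w 0.0161
d [ 0.0007 -0.0003  0.0025] w [ 0.0001  0.0012 -0.0017]
```

Gripped (width 16 mm; I see about +9 N of downward press from the pads swinging). First rock: a tilt to the heater's left, which is +wx and +dy in the tool frame, pivoting near the spring line with a small lift.

Call:
{"name": "move_arm", "arguments": {
  "targets": [
    {"dx":0,"dy":0.001,"dz":-0.0005,"wx":0.02,"wy":0,"wz":0,"jaw":0.01},
    {"dx":0,"dy":0.002,"dz":-0.001,"wx":0.045,"wy":0,"wz":0,"jaw":0.01},
    {"dx":0,"dy":0.003,"dz":-0.0015,"wx":0.065,"wy":0,"wz":0,"jaw":0.01},
    {"dx":0,"dy":0.004,"dz":-0.002,"wx":0.085,"wy":0,"wz":0,"jaw":0.01},
    {"dx":0,"dy":0.004,"dz":-0.002,"wx":0.09,"wy":0,"wz":0,"jaw":0.01},
    {"dx":0,"dy":0.004,"dz":-0.002,"wx":0.09,"wy":0,"wz":0,"jaw":0.01}
  ]
}}

```text
clock: 4.07
eef_pos: [0.5865, -0.0259, 0.1237]
orientation: [-3.051, 0.001, 2.939]
ft_force: [-0.7, -4.8, -0.7]
width: 0.016
```

```bash
python3 - <<'E'
from h import *
go([.5857,-.0298,.1225],[np.pi,0,2.938])
E
```

```text
t 4.0667 pos [ 0.5865 -0.0259  0.1237] rpy [-3.0506e+00  1.3000e-03  2.9388e+00] F [-0.7 -4.8 -0.7] M [-0.18  0.07 -0.02] w 0.016
d [ 0.     -0.0039  0.0016] w [-0.091   0.0013  0.0008]
```

Call:
{"name": "move_arm", "arguments": {
  "targets": [
    {"dx":0,"dy":-0.001,"dz":-0.0002,"wx":-0.025,"wy":0,"wz":0,"jaw":0.01},
    {"dx":0,"dy":-0.002,"dz":-0.0005,"wx":-0.055,"wy":0,"wz":0,"jaw":0.01},
    {"dx":0,"dy":-0.004,"dz":-0.001,"wx":-0.085,"wy":0,"wz":0,"jaw":0.01},
    {"dx":0,"dy":-0.005,"dz":-0.0015,"wx":-0.115,"wy":0,"wz":0,"jaw":0.01},
    {"dx":0,"dy":-0.0065,"dz":-0.002,"wx":-0.145,"wy":0,"wz":0,"jaw":0.01},
    {"dx":0,"dy":-0.008,"dz":-0.0025,"wx":-0.18,"wy":0,"wz":0,"jaw":0.01},
    {"dx":0,"dy":-0.008,"dz":-0.0025,"wx":-0.18,"wy":0,"wz":0,"jaw":0.01},
    {"dx":0,"dy":-0.008,"dz":-0.0025,"wx":-0.18,"wy":0,"wz":0,"jaw":0.01}
  ]
}}

```text
clock: 4.73
eef_pos: [0.5849, -0.0338, 0.1271]
orientation: [3.053, 0.001, 2.938]
ft_force: [-0.9, -0.3, -0.6]
width: 0.0161
```

```bash
python3 - <<'E'
from h import *
go([.5857,-.0298,.1225],[np.pi,0,2.938])
im,d=ctrl.read_camera("side"); cv2.imwrite("pics/side4.png",cv2.resize(im[140:270,300:430],None,fx=4.5,fy=4.5)[:,:,::-1])
E
```

```text
t 4.7333 pos [ 0.5849 -0.0338  0.1271] rpy [3.0535e+00 1.3000e-03 2.9380e+00] F [-0.9 -0.3 -0.6] M [-0.47  0.24 -0.  ] w 0.0161
d [0.     0.0036 0.005 ] w [0.0881 0.0013 0.0001]
```

View pics/side4.png

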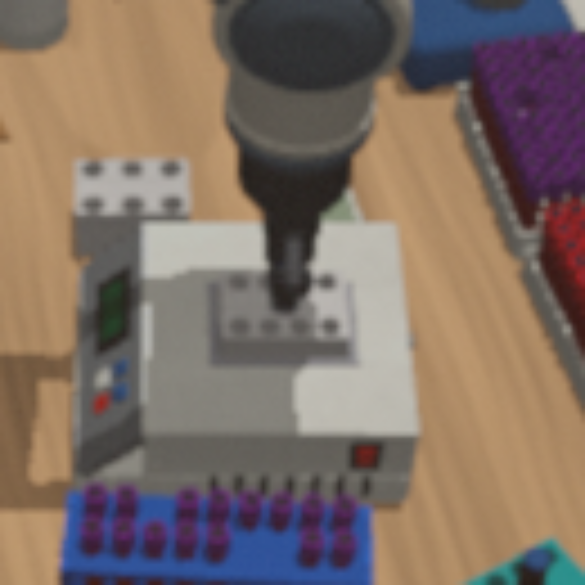

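The fingers still hold the stem (crop pixel 288, 295), but the crop does not show clearly whether the block tilts and rises with them. I'll measure its top plane in the side depth image.

```bash
cat >> h.py <<'E'
def blockplane(d,cam="side",zc=.115,c=(.585,-.0305),yaw=-.2035):
    p=ctrl.camera_params(cam);v,u=np.mgrid[:400,:640]
    X=np.stack([(u-p['cx'])/p['fx']*d,(v-p['cy'])/p['fy']*d,d],-1)[d>0]
    P=(X-np.array(p['t']))@np.array(p['R'])
    q=P[:,:2]-c; cy,sy=np.cos(yaw),np.sin(yaw)
    hx=q[:,0]*cy+q[:,1]*sy; hy=-q[:,0]*sy+q[:,1]*cy
    m=(abs(hx)<.04)&(abs(hy)<.03)&(abs(P[:,2]-zc)<.014)&(abs(hx)>.014)
    A=np.c_[np.ones(m.sum()),hx[m],hy[m]]; z=P[m,2]
    for _ in range(4):
        k=np.linalg.lstsq(A,z,rcond=None)[0]; r=abs(z-A@k); A,z=A[r<.004],z[r<.004]
    dk=(abs(hx)<.075)&(abs(hy)<.09)&(abs(P[:,2]-.09)<.008)&((abs(hx)>.055)|(abs(hy)>.05))
    print(cam,'block top z %.4f  slope hx %.3f hy %.3f n %d; deck z %.4f'%(*k,len(z),np.median(P[dk,2])))
E
python3 - <<'E'
from h import *
blockplane(np.load("side_d.npy")); blockplane(np.load("top_d.npy"),"top")
d=ctrl.read_camera("side")[1]; blockplane(d)
d=ctrl.read_camera("top")[1]; blockplane(d,"top")
E
```

```text
side block top z 0.1074  slope hx -0.010 hy 0.013 n 158; deck z 0.0881
top block top z 0.1090  slope hx -0.002 hy 0.004 n 290; deck z 0.0890
side block top z 0.1131  slope hx 0.009 hy 0.053 n 143; deck z 0.0883
top block top z 0.0000  slope hx 0.000 hy 0.000 n 0; deck z 0.0885
```

The block follows: it is up 5.7 mm, tilted the right way, and the deck is unmoved. I continue rocking and easing up.

Call:
{"name": "move_arm", "arguments": {
  "targets": [
    {"dx":0,"dy":0.001,"dz":-0.0003,"wx":0.025,"wy":0,"wz":0,"jaw":0.01},
    {"dx":0,"dy":0.0025,"dz":-0.001,"wx":0.055,"wy":0,"wz":0,"jaw":0.01},
    {"dx":0,"dy":0.004,"dz":-0.0017,"wx":0.085,"wy":0,"wz":0,"jaw":0.01},
    {"dx":0,"dy":0.0055,"dz":-0.0024,"wx":0.115,"wy":0,"wz":0,"jaw":0.01},
    {"dx":0,"dy":0.007,"dz":-0.003,"wx":0.145,"wy":0,"wz":0,"jaw":0.01},
    {"dx":0,"dy":0.0085,"dz":-0.0035,"wx":0.17,"wy":0,"wz":0,"jaw":0.01},
    {"dx":0,"dy":0.0085,"dz":-0.004,"wx":0.17,"wy":0,"wz":0,"jaw":0.01}
  ]
}}

```text
clock: 5.47
eef_pos: [0.5866, -0.0249, 0.1318]
orientation: [-3.056, 0.001, 2.941]
ft_force: [0.8, -7.7, -10.2]
width: 0.0161
```

Call:
{"name": "move_arm", "arguments": {
  "targets": [
    {"dx":0,"dy":-0.001,"dz":-0.0003,"wx":-0.025,"wy":0,"wz":0,"jaw":0.01},
    {"dx":0,"dy":-0.0025,"dz":-0.001,"wx":-0.055,"wy":0,"wz":0,"jaw":0.01},
    {"dx":0,"dy":-0.004,"dz":-0.0017,"wx":-0.085,"wy":0,"wz":0,"jaw":0.01},
    {"dx":0,"dy":-0.0055,"dz":-0.0024,"wx":-0.115,"wy":0,"wz":0,"jaw":0.01},
    {"dx":0,"dy":-0.007,"dz":-0.003,"wx":-0.145,"wy":0,"wz":0,"jaw":0.01},
    {"dx":0,"dy":-0.0085,"dz":-0.0035,"wx":-0.17,"wy":0,"wz":0,"jaw":0.01},
    {"dx":0,"dy":-0.0085,"dz":-0.004,"wx":-0.17,"wy":0,"wz":0,"jaw":0.01}
  ]
}}

```text
clock: 6.05
eef_pos: [0.5847, -0.0335, 0.1363]
orientation: [3.057, 0.001, 2.94]
ft_force: [0.6, -4.9, -11.6]
width: 0.0159
```

```bash
python3 - <<'E'
from h import *
go([.5857,-.0298,.1225],[np.pi,0,2.938])
d=ctrl.read_camera("side")[1]; blockplane(d,zc=.120)
E
```

```text
t 6.05 pos [ 0.5847 -0.0335  0.1363] rpy [3.0567e+00 1.1000e-03 2.9403e+00] F [  0.6  -4.9 -11.6] M [-0.79 -0.1  -0.03] w 0.0159
d [-0.0002  0.0027  0.0141] w [0.0849 0.001  0.0024]
side block top z 0.1222  slope hx -0.010 hy 0.041 n 132; deck z 0.0880
```

The block is up 14.8 mm with no slip and a pull of about 6 N beyond its weight. Two more swings bring it past the springs.

Call:
{"name": "move_arm", "arguments": {
  "targets": [
    {"dx":0,"dy":0.001,"dz":-0.0003,"wx":0.025,"wy":0,"wz":0,"jaw":0.01},
    {"dx":0,"dy":0.0025,"dz":-0.001,"wx":0.055,"wy":0,"wz":0,"jaw":0.01},
    {"dx":0,"dy":0.004,"dz":-0.0017,"wx":0.085,"wy":0,"wz":0,"jaw":0.01},
    {"dx":0,"dy":0.0055,"dz":-0.0024,"wx":0.115,"wy":0,"wz":0,"jaw":0.01},
    {"dx":0,"dy":0.007,"dz":-0.003,"wx":0.145,"wy":0,"wz":0,"jaw":0.01},
    {"dx":0,"dy":0.008,"dz":-0.0035,"wx":0.165,"wy":0,"wz":0,"jaw":0.01},
    {"dx":0,"dy":0.008,"dz":-0.004,"wx":0.165,"wy":0,"wz":0,"jaw":0.01}
  ]
}}

```text
clock: 6.68
eef_pos: [0.5865, -0.0253, 0.1414]
orientation: [-3.057, 0.002, 2.942]
ft_force: [-1.3, -7.6, -2.1]
width: 0.0159
```

Call:
{"name": "move_arm", "arguments": {
  "targets": [
    {"dx":0,"dy":-0.001,"dz":-0.0003,"wx":-0.025,"wy":0,"wz":0,"jaw":0.01},
    {"dx":0,"dy":-0.0025,"dz":-0.001,"wx":-0.055,"wy":0,"wz":0,"jaw":0.01},
    {"dx":0,"dy":-0.004,"dz":-0.0017,"wx":-0.085,"wy":0,"wz":0,"jaw":0.01},
    {"dx":0,"dy":-0.0055,"dz":-0.0024,"wx":-0.115,"wy":0,"wz":0,"jaw":0.01},
    {"dx":0,"dy":-0.0065,"dz":-0.003,"wx":-0.14,"wy":0,"wz":0,"jaw":0.01},
    {"dx":0,"dy":-0.0075,"dz":-0.004,"wx":-0.155,"wy":0,"wz":0,"jaw":0.01},
    {"dx":0,"dy":-0.0075,"dz":-0.0045,"wx":-0.155,"wy":0,"wz":0,"jaw":0.01}
  ]
}}

```text
clock: 7.27
eef_pos: [0.585, -0.0323, 0.1465]
orientation: [3.071, 0.002, 2.942]
ft_force: [1.1, 1.1, -5.6]
width: 0.0161
```

```bash
python3 - <<'E'
from h import *
go([.5857,-.0298,.15],[np.pi,0,2.938])
d=ctrl.read_camera("side")[1]; blockplane(d,zc=.130)
E
```

```text
t 7.2667 pos [ 0.585  -0.0323  0.1465] rpy [3.0709e+00 1.6000e-03 2.9418e+00] F [ 1.1  1.1 -5.6] M [-0.18  0.07 -0.  ] w 0.0161
d [-0.0002  0.0029 -0.0033] w [0.0707 0.0015 0.0038]
side block top z 0.1320  slope hx -0.022 hy 0.054 n 138; deck z 0.0879
```

The block is up 24.6 mm and only its weight (5.6 N) is left on the wrist, so the springs have let go. Now I level it and lift it clear.

Call:
{"name": "move_arm", "arguments": {
  "targets": [
    {"dx":0,"dy":0.001,"dz":-0.001,"wx":0.025,"wy":0,"wz":0,"jaw":0.01},
    {"dx":0,"dy":0.002,"dz":-0.002,"wx":0.05,"wy":0,"wz":0,"jaw":0.01},
    {"dx":0,"dy":0.003,"dz":-0.004,"wx":0.07,"wy":0,"wz":0,"jaw":0.01},
    {"dx":0,"dy":0.0032,"dz":-0.008,"wx":0.07,"wy":0,"wz":0,"jaw":0.01},
    {"dx":0,"dy":0.0036,"dz":-0.013,"wx":0.07,"wy":0,"wz":0,"jaw":0.01},
    {"dx":0,"dy":0.004,"dz":-0.018,"wx":0.07,"wy":0,"wz":0,"jaw":0.01},
    {"dx":0,"dy":0.0043,"dz":-0.023,"wx":0.07,"wy":0,"wz":0,"jaw":0.01},
    {"dx":0,"dy":0.0046,"dz":-0.027,"wx":0.07,"wy":0,"wz":0,"jaw":0.01},
    {"dx":0,"dy":0.0048,"dz":-0.03,"wx":0.07,"wy":0,"wz":0,"jaw":0.01},
    {"dx":0,"dy":0.0048,"dz":-0.03,"wx":0.07,"wy":0,"wz":0,"jaw":0.01}
  ]
}}

```text
clock: 8.15
eef_pos: [0.5858, -0.0298, 0.1777]
orientation: [-3.142, 0.003, 2.941]
ft_force: [-0.1, 0.6, -5.7]
width: 0.0159
```

```bash
python3 - <<'E'
from h import *
go([.5857,-.0298,.1765],[np.pi,0,2.938])
im,d=ctrl.read_camera("side"); blockplane(d,zc=.163)
cv2.imwrite("pics/side5.png",cv2.resize(im[100:280,280:460],None,fx=3.3,fy=3.3)[:,:,::-1])
go([.5857,-.0298,.1765],[np.pi,0,2.938])
E
```

```text
t 8.15 pos [ 0.5858 -0.0298  0.1777] rpy [-3.1416e+00  2.8000e-03  2.9415e+00] F [-0.1  0.6 -5.7] M [ 0.02 -0.05  0.07] w 0.0159
d [0.0002 0.     0.0012] w [-0.      0.0028  0.0035]
side block top z 0.1635  slope hx 0.004 hy 0.032 n 148; deck z 0.0880
t 8.2 pos [ 0.5857 -0.0297  0.1772] rpy [-3.1415e+00  2.3000e-03  2.9415e+00] F [ 0.6  0.2 -5.3] M [-0.01  0.05  0.01] w 0.016
d [-0.     -0.      0.0007] w [-0.      0.0023  0.0035]
```

View pics/side5.png

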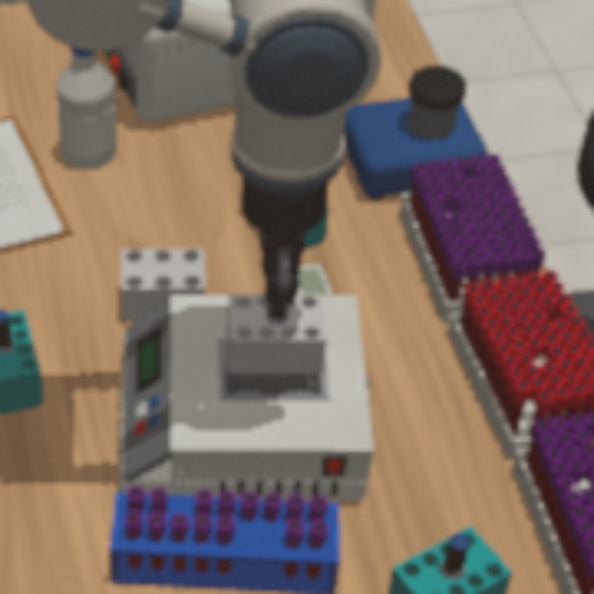

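The block hangs level over its open well, its underside about 20 mm above the deck. The heater and the other things have not moved, and the load on the wrist is just the block's weight. Handing in.

```bash
python3 -c "
from h import *
go([.5857,-.0298,.1765],[np.pi,0,2.938]); print(ctrl.sign_off())"
```

```text
t 8.2 pos [ 0.5857 -0.0297  0.1772] rpy [-3.1415e+00  2.3000e-03  2.9415e+00] F [ 0.6  0.2 -5.3] M [-0.01  0.05  0.01] w 0.016
d [-0.     -0.      0.0007] w [-0.      0.0023  0.0035]
the job is handed in; nothing more can be done
None
```

The block is free and held level over its well, and the job is handed in; sign-off gives no verdict. I gripped it by the stem at 90 N with the jaws along the heater's y. I then rocked it left and right three times, about ±0.09 rad, while easing it up. The largest upward load I read, at the ends of moves, was about 12 N including the block's weight. After that I levelled it and lifted it clear by 8.2 s.

**Last checks:**
- **Height:** the block's top rose about 56 mm, so its underside is about 20 mm above the deck.
- **Centring and tilt:** the gripper is within about 1 mm of where it took the stem, and the tool is level. The depth fit shows a slope of 0.03 rad across the block; the same fit read 0.013 before I moved anything, so I put part of that down to bias.
- **Hold:** the wrist carries 5.3 N, roughly the block's weight, and the opening is steady at 16 mm. That is a little under the 18 mm stem, but the block never slipped.
- **Heater and other things:** the deck height is unchanged (0.088 m before and after). In the last picture nothing else appears to have moved. I did not measure either one's position again.

**Not confirmed:** the left and right tilts are judged from the tool pose, with depth fits only at the right-hand ends. Those fits read 0.04–0.05 rad where the tool showed 0.07–0.09, though in the right direction.

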